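# Close out a signing batch: pack the pucks, print the label, hang the order tags

## Task

Finish this batch at the packing table. Lay every loose mini puck flat in the black tray, each in a compartment of its own; once all of them are in, press the label printer's button fully down and let it come back up. Also hang every wooden order tag by its eye on the tag stand's peg, so that all tags end up hanging there, and leave the tape roll, the mug and the carton where they stand.

Things in the scene. Friction and masses are not known exactly. Their poses are not given: they have to be found in the camera images.
- tray: Fixed shallow black tray, 174 x 174 mm, 13 mm high, flat on the table. Origin: centre of its underside; x, y along its sides, z up. Floor (grey-lined) and walls 5 mm thick. Low dividers 5 mm thick (tops at 12 mm) make 2 x 2 open compartments, each 79 mm square, centred at x, y = +-42 mm. All empty at the start.
- rack: Fixed tag stand: a plywood upright, 32 mm wide (y), x from -10 to +10 mm, top at 202 mm, on a foot 130 mm wide, x -20 to +80 mm, 12 mm high. Origin: on the table under the upright's middle; front face looks along -x, z up. One round steel peg, 10 mm thick, 90 mm long, slants up at 45 degrees out of the front: axis from (-10, 0, 170) to (-74, 0, 234) mm. Starts without tags.
- peg_tip (a point): Centre of the free upper end of the rack's peg (rounded, radius 5 mm), 234 mm above the table.
- printer: Grey label printer, 150 x 140 x 120 mm high, fixed to the table. Origin: centre of its underside; its front with the paper slot looks along its -x; z up. The print button is on its top, 40 mm from the middle towards the front.
- print_button_top (a point): Centre of the top face of the printer's round white push button (36 mm across, in a black collar 52 mm across and 12 mm high that stands on the printer's top). About 144 mm above the table when up; moves down as it is pressed.
- print_button (a joint): Travel of the print button in m: 0 up, 0.008 fully down (straight down). A spring returns it; fully down takes about 5 N.
- puck1: Loose black rubber mini puck with a white spot on its faces: a disc 60 mm in diameter, 25 mm thick, lying flat, about 90 g. Origin: centre of its underside; z along its axis. May be absent.
- puck1_center (a point): Middle of that puck, 12.5 mm above its underside.
- puck2: Loose black rubber mini puck with a white spot on its faces: a disc 60 mm in diameter, 25 mm thick, lying flat, about 90 g. Origin: centre of its underside; z along its axis. May be absent.
- puck2_center (a point): Middle of that puck, 12.5 mm above its underside.
- puck3: Loose black rubber mini puck with a white spot on its faces: a disc 60 mm in diameter, 25 mm thick, lying flat, about 90 g. Origin: centre of its underside; z along its axis. May be absent.
- puck3_center (a point): Middle of that puck, 12.5 mm above its underside.
- tag1: Loose flat wooden order tag, 120 mm long, 10 mm thick, about 50 g: a ring (outside 52 mm, eye 32 mm across) at its +x end, then a straight handle 24 mm wide to its -x end. Starts lying flat. Origin: middle of its length on the underside; x towards the ring, z through its thickness; eye centre at x = +34 mm, handle x -60 to +10 mm. May be absent.
- tag1_eye (a point): Centre of that tag's eye, at mid-thickness; x axis as the tag's.
- tag1_grip (a point): Point on the middle of that tag's handle, at mid-thickness, 56 mm from the eye centre.
- tag2: Loose flat wooden order tag, 120 mm long, 10 mm thick, about 50 g: a ring (outside 52 mm, eye 32 mm across) at its +x end, then a straight handle 24 mm wide to its -x end. Starts lying flat. Origin: middle of its length on the underside; x towards the ring, z through its thickness; eye centre at x = +34 mm, handle x -60 to +10 mm. May be absent.
- tag2_eye (a point): Centre of that tag's eye, at mid-thickness; x axis as the tag's.
- tag2_grip (a point): Point on the middle of that tag's handle, at mid-thickness, 56 mm from the eye centre.
- tag3: Loose flat wooden order tag, 120 mm long, 10 mm thick, about 50 g: a ring (outside 52 mm, eye 32 mm across) at its +x end, then a straight handle 24 mm wide to its -x end. Starts lying flat. Origin: middle of its length on the underside; x towards the ring, z through its thickness; eye centre at x = +34 mm, handle x -60 to +10 mm. May be absent.
- tag3_eye (a point): Centre of that tag's eye, at mid-thickness; x axis as the tag's.
- tag3_grip (a point): Point on the middle of that tag's handle, at mid-thickness, 56 mm from the eye centre.
- tape_roll: Bystander: brown roll of tape, 96 mm across, 48 mm high. Origin: centre of its underside.
- mug: Bystander: white mug, 80 mm across, 95 mm high. Origin: centre of its underside.
- carton: Bystander: small closed carton, 90 x 130 x 70 mm high. Origin: centre of its underside.
Not all that is in view belongs to the job. What is shaped like the puck3 but pink or purple is not meant.

How it is judged:
By the outcome, as a careful person would: the job done as asked, in the order asked, and still so for the second after the job is handed in, with the robot touching nothing.
Of puck1, puck2, puck3 only 2 to 3 are there at a start; the rules pass over those that are not, and their reading is None.
Of tag1, tag2, tag3 only 2 to 3 are there at a start; the rules pass over those that are not, and their reading is None.
At some moment in a run one of puck1, puck2, puck3, tag1, tag2, tag3 may be knocked a few centimetres aside while the robot is not near it.
It also fails if it takes over 210 s, if anything falls off the work surface, if the arm or the gripper's body presses on something with over 40 N, if the wrist force passes 120 N, or if a joint passes its speed limit or range.

## Robot

A 6-joint arm with a two-finger parallel gripper is mounted at the origin on the work surface. World frame = base frame: x ahead of the robot, y to its left, z up, the work surface at z = 0. Lengths are in m, angles in degrees, forces in N, time in s.
With the tool pointing down it reaches from about 0.3 to 0.75 m from the base axis. Payload 8.5 kg.
Tool frame: the origin (TCP) lies midway between the tips of the shut fingers; the grasp point (between the pads) lies 19 mm behind it (env.grasp_offset is the distance from the TCP to the grasp point, in m); z points along the fingers, y is the line along which they close (so a half turn about z gives the same grasp; the last joint's range is limited). The gripper opens to 85 mm and grips with 20 to 120 N. Pads are 22 mm wide; open, the fingers measure 114 mm over their backs; the gripper's body (76 mm by 85 mm) begins 54 mm behind the grasp point. The pads swing forward as they close: fully open they stand 13 mm farther back than shut.
Start: joints at [62.493, 21.807, 74.336, -0, 83.858, -12.336], TCP at [0.144, 0.531, 0.231] pointing down, gripper open.
Joint ranges: [-178.18, 178.18], [-50.72, 133.34], [12.68, 142.11], [-81.47, 261.47], [9.98, 163.14], [-165.26, 165.26]. Speed limits (degrees/s): [136.94, 136.94, 180, 180, 180, 180].

## Interface

Orientations are given as a 3x3 rotation matrix whose columns are the frame's x, y, z axes.
In Python, from rig import env gives the robot as it stands.
- The arm moves only by the tool servo_tool, never from a script. Its argument "deltas" is text: rows parted by semicolons, each of 7 numbers parted by spaces: the opening, from 0 (shut) to 1 (fully open), then the shift along the tool's x, y, z in mm, then the turn, a rotation vector about the tool's x, y, z in rad. A call has 1 to 8 rows; each row shifts and turns the commanded pose from where the row before left it, along the tool's axes as they then stand; what a row does not reach is not made up. A row lasts 1/12 s, in which the tool goes at most 41.7 mm and 7.16 degrees, less where a joint would pass 70% of its speed; a pose out of reach is approached as far as the arm can. A call is refused whole if a number of a shift passes 41.7 or a number of a turn 0.125, either way. A call with a gripper value outside its range is refused whole. The fingers move at their own pace and stop on an object; "newtons" is the grip in N (left out, the last holds). Time passes only in rows, so rows that do not move let the fingers close. It gives the time, the measured TCP pose, the force, the opening and the grip force at its end, in the units of the state.
- env.observe(): the state, without advancing time (a new reading comes with each control period).
- env.get_image(name): name is "scene" or "top"; returns a dict with "img" (384x512x3 uint8, red, green, blue), "depth" (384x512 float32, m along the optical axis (not along the pixel's ray), 0 where there is no reading), "camera_matrix" (3x3 intrinsics, pixels), "world_to_cam" (4x4, takes a point from world to camera coordinates). Camera axes: x right, y down, z forward; pixel columns grow to the right and rows downward; lengths in m; the calibration is good to about 2 mm. A picture is of the moment at which its call begins.
- env.close_job(): hands the job in; it is judged then, once.
Trained networks look in a picture, given as the dict that the camera call returned (one of the last four; its "shot" number tells which), for a name from the list of things; names that differ only in an ending like _2 or _b are one class to them, and where a whole thing is asked for, a point or a joint stands for the part that bears it (a point fixed in the world has none). Each returns a list of dicts, best first, with "conf" (0 to 1); they miss things now and then, are a little off and sometimes report something else, mostly with a low value. They report only what shows in the picture. A call takes as long as a camera call. They do not tell look-alikes from the thing itself.
- env.spot_in(name, picture): "bbox" ([centre column, centre row, width, height] in pixels, round what is visible of it).
- env.spot_point(name, picture): "uv" ([column, row] in pixels: a listed point, or the origin of a listed thing).
The state is a dict: "time_s": time; "q": joint angles; "qvel": joint speeds; "joint_efforts": joint torques, N m; "position": TCP position; "tool_rot": TCP orientation; "ft_force": force on the tool from outside, world axes, zero at the start; "wrist_torque": the same for the moment, N m; "grip_width": finger opening in m; "gripper_force": force on a finger pad.
Only numpy, scipy, OpenCV 4.12 (cv2) and the standard library are available. Lean on these libraries where they do the work, as an engineer would, in place of code of your own. Each camera call takes 0.05 s, during which the arm holds its last target. There are 200 camera calls.

## Working session

There is one attempt and no reset: what is moved stays moved. The work goes in short steps, Python scripts to look and compute and a tool call to move; the robot and the scene stay as the last step left them, time stands still between calls to the robot, and variables do not carry over. Pictures are saved under pics/ and viewed, at most 14 in all, crops included, and the job is handed in when it is done.

Besides the shell and the picture viewer there is one more tool, called after "Call:" in YAML: its name, and indented under it one key for each argument. servo_tool: Moves the arm, as the interface text tells. Its arguments: {"type":"object","properties":{"deltas":{"type":"string"},"newtons":{"type":"number"}},"required":["deltas"]}

```bash
mkdir -p pics; ls; cat > h.py <<'E'
import numpy as np, cv2
from rig import env
def world(p,u,v,z=None,d=None):
    K=p["camera_matrix"];T=np.linalg.inv(p["world_to_cam"])
    r=np.linalg.inv(K)@[u,v,1]
    if z is None: 
        if d is None:
            d=p["depth"][int(round(v)),int(round(u))]
        return (T@[*(r*d),1])[:3]
    o=T[:3,3];w=T[:3,:3]@r
    return o+w*(z-o[2])/w[2]
def pix(p,X):
    c=p["world_to_cam"]@[*X,1]; q=p["camera_matrix"]@c[:3]; return q[:2]/q[2]
def save(p,n,box=None,s=1):
    im=p["img"][:,:,::-1]
    if box: im=im[box[1]:box[3],box[0]:box[2]]
    cv2.imwrite(f"pics/{n}.png",cv2.resize(im,None,fx=s,fy=s,interpolation=cv2.INTER_CUBIC))
E
python3 - <<'E'
from h import *
a=env.get_image("top");b=env.get_image("scene")
cv2.imwrite("pics/a.png",cv2.resize(a["img"][:,:,::-1],(800,600)));cv2.imwrite("pics/b.png",cv2.resize(b["img"][:,:,::-1],(800,600)))
print(a["camera_matrix"],a["world_to_cam"],b["world_to_cam"])
for n in ["tray","rack","peg_tip","printer","print_button_top","puck1_center","tag1","tag1_eye","tag1_grip","tape_roll","mug","carton"]:
    for nm,p in (("top",a),("scene",b)):
        for r in env.spot_point(n,p):
            if r["conf"]>.2: print(n,nm,np.round(r["uv"],1),round(r["conf"],2),np.round(world(p,*r["uv"]),3))
s=env.observe();print(s["tool_rot"],s["position"],s["ft_force"])
E
```

```text
pics
[[352.11198071   0.         253.83275223]
 [  0.         352.11198071 191.71528201]
 [  0.           0.           1.        ]] [[-0.01248127 -0.9998974   0.00702955 -0.00234262]
 [-0.9801386   0.01084251 -0.19801706  0.57856926]
 [ 0.19792053 -0.00936144 -0.98017337  1.03230527]
 [ 0.          0.          0.          1.        ]] [[ 0.7591943   0.65063396  0.01730487 -0.45286378]
 [ 0.38339945 -0.42556955 -0.81969227 -0.07809862]
 [-0.5259552   0.62894038 -0.57254268  1.23739155]
 [ 0.          0.          0.          1.        ]]
tray top [252.1 169.6] 0.6 [ 0.663 -0.005  0.009]
tray scene [274.1 265.1] 0.74 [ 0.672 -0.003  0.005]
rack top [135.6 210.9] 0.81 [0.524 0.357 0.046]
rack scene [310.8 186.1] 0.68 [0.551 0.345 0.009]
rack scene [112.1 336.7] 0.67 [ 0.616 -0.389  0.097]
rack scene [290.3 110.3] 0.58 [0.163 0.772 0.029]
peg_tip top [109.3 225.1] 0.7 [0.46  0.358 0.238]
peg_tip scene [294.6 109.1] 0.93 [0.186 0.772 0.041]
printer top [364.9 207.8] 0.9 [ 0.515 -0.33   0.119]
printer scene [109.3 339.5] 0.79 [ 0.615 -0.394  0.093]
printer scene [194.3 238.9] 0.75 [ 0.475 -
[... 1233 characters left out ...]
]
tape_roll scene [196.3 313.9] 0.75 [ 0.636 -0.224  0.008]
tape_roll scene [358.6 224.1] 0.72 [0.784 0.189 0.077]
tape_roll scene [341.  261.1] 0.47 [0.797 0.091 0.033]
mug top [211.9 136.6] 0.94 [0.748 0.119 0.089]
mug top [322.3 186.4] 0.68 [ 0.604 -0.233  0.008]
mug scene [344.2 261.7] 0.65 [0.803 0.096 0.031]
carton top [311.  138.7] 0.89 [ 0.744 -0.191  0.072]
carton top [180.  177.8] 0.67 [ 0.64   0.232 -0.001]
carton scene [254.1 351.3] 0.72 [ 0.804 -0.237  0.069]
[[-9.65148734e-01  2.61701971e-01  1.16371710e-05]
 [ 2.61701971e-01  9.65148733e-01  3.00818677e-05]
 [-3.35911683e-06  3.20789471e-05 -9.99999999e-01]] [0.14393586 0.53081246 0.23134897] [0.16204331 0.34914355 0.26719302]
```

View pics/a.png

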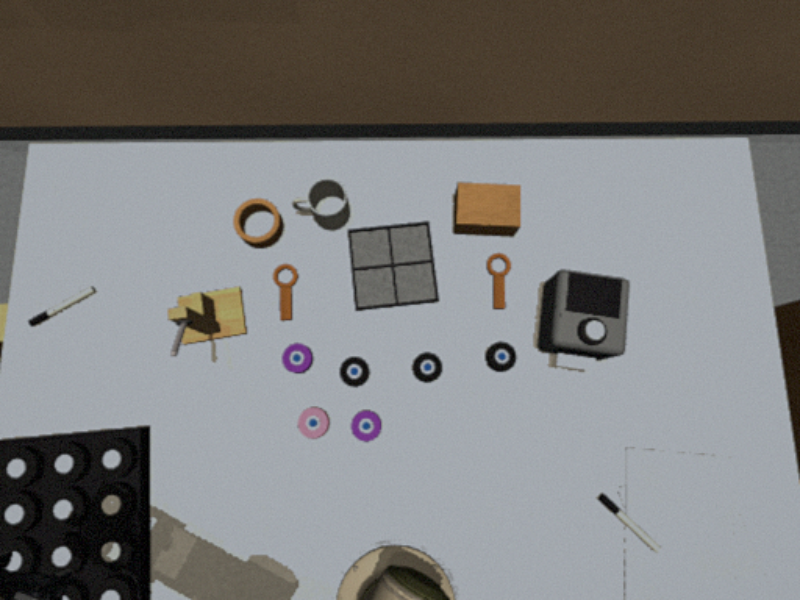

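View pics/b.png

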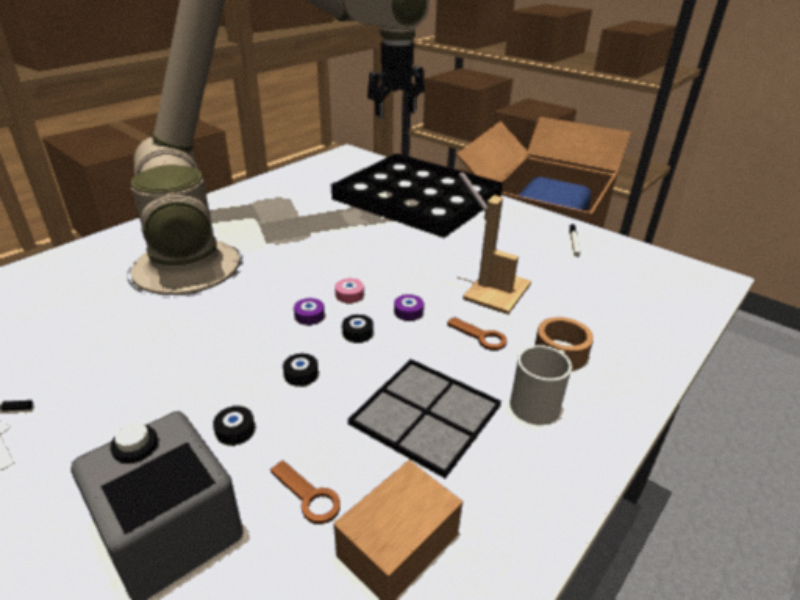

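The top view (800 px) shows:
- **Real black pucks:** (355,371), (427,366) and (501,356).
- **Look-alikes to leave:** purple at (297,358) and (366,425), pink at (313,422). The holed black tray at bottom left is not the 2x2 tray.
- **Tags:** two, at (287,292) and (499,280), rings pointing away from the robot.
- **Fixed things:** 2x2 tray (393,265), rack (205,315), printer (585,315) with its button at (594,330).

Next I measure the poses.

```bash
cat >> h.py <<'E'
def cloud(p):
    v,u=np.mgrid[0:384,0:512];d=p["depth"]
    K=p["camera_matrix"];T=np.linalg.inv(p["world_to_cam"])
    c=np.stack([(u-K[0,2])/K[0,0]*d,(v-K[1,2])/K[1,1]*d,d,np.ones_like(d)],-1)
    return (c@T.T)[...,:3]
def ground(p,uv,z):
    return np.array([world(p,u,v,z)[:2] for u,v in uv])
def find(p):
    """top picture -> pucks [(x,y)], tags [(eye xy, grip xy, yaw)]"""
    im=p["img"];hsv=cv2.cvtColor(im,cv2.COLOR_RGB2HSV);W=cloud(p)
    m=((hsv[...,2]<75)&(W[...,2]>.006)&(W[...,2]<.04)).astype(np.uint8)
    m=cv2.morphologyEx(m,cv2.MORPH_CLOSE,np.ones((3,3)))
    P=[]
    for c in cv2.findContours(m,cv2.RETR_EXTERNAL,cv2.CHAIN_APPROX_NONE)[0]:
        if 150<cv2.contourArea(c)<600:
            (u,v),r=cv2.minEnclosingCircle(c)
            mk=np.zeros_like(m);cv2.drawContours(mk,[c],-1,1,-1);t=(mk>0)&(W[...,2]>.02)
            if t.sum()<100: continue
            vv,uu=np.nonzero(t)
            P.append((*ground(p,[(uu.mean(),vv.mean())],.025)[0],round(float(np.median(W[t][:,2])),3),int(t.sum()),tuple(np.round((u,v)))))
    o=((hsv[...,0]<14)&(hsv[...,1]>120)&(hsv[...,2]>90)).astype(np.uint8)
    G=[]
    for c in cv2.findContours(o,cv2.RETR_EXTERNAL,cv2.CHAIN_APPROX_NONE)[0]:
        if 100<cv2.contourArea(c)<900:
            g=ground(p,c[:,0,:].astype(float),.01).astype(np.float32)*1000
            (cx,cy),(w,h),a=cv2.minAreaRect(g)
            b=cv2.boxPoints(((cx,cy),(w,h),a));l=max(w,h)
            e=[b[1]-b[0],b[2]-b[1]];d=max(e,key=np.linalg.norm);d=d/np.linalg.norm(d)
            s=(g-[cx,cy])@d;n=(g-[cx,cy])@[-d[1],d[0]]
            if np.ptp(n[s>0])<np.ptp(n[s<0]): d=-d
            C=np.array([cx,cy]);G.append((C+34*d,C-22*d,float(np.degrees(np.arctan2(d[1],d[0]))),(round(l),round(min(w,h))),np.round(c[:,0].mean(0))))
    return P,G
E
python3 - <<'E'
from h import *
p=env.get_image("top");P,G=find(p)
for x in P:print("puck",x)
for x in G:print("tag",x)
W=cloud(p)
def show(n,m):
    q=W[m];print(n,len(q),q.min(0).round(3),q.max(0).round(3),np.median(q,0).round(3))
z=W[...,2];x=W[...,0];y=W[...,1]
# tray: dark or greyish area
hsv=cv2.cvtColor(p["img"],cv2.COLOR_RGB2HSV)
m=((hsv[...,2]<130)&(x>.55)&(x<.77)&(abs(y)<.11)&(z<.03)).astype(np.uint8)
c=max(cv2.findContours(m,0,1)[0],key=cv2.contourArea)
r=cv2.minAreaRect((ground(p,c[:,0].astype(float),.013)*1000).astype(np.float32));print("tray",r)
m=(z>.09)&(z<.3)&(x>.38)&(x<.6)&(y>.25)&(y<.45)
for lo in np.arange(.09,.25,.02):
    k=m&(z>=lo)&(z<lo+.02)
    if k.any():show("rack%.2f"%lo,k)
m=(z>.008)&(z<.02)&(x>.4)&(x<.65)&(y>.25)&(y<.45)
r=cv2.minAreaRect((W[m][:,:2]*1000).astype(np.float32));print("foot",r)
show("button",(z>.138)&(z<.15)&(x>.43)&(x<.6)&(y<-.3)&(y>-.45))
print("table z",np.median(z[(abs(y+.1)<.03)&(abs(x-.55)<.03)]))
cv2.imwrite("pics/c.png",cv2.resize(p["img"][160:260,90:400][:,:,::-1],(800,258),interpolation=cv2.INTER_CUBIC))
q=env.get_image("scene");W2=cloud(q)
for r in env.spot_point("peg_tip",q)[:1]+env.spot_point("peg_tip",p)[:1]:print(r)
for lo in (.176,.19,.205,.22):
  for w in(W,W2):
    k=(w[...,2]>=lo)&(w[...,2]<lo+.015)&(abs(w[...,0]-.47)<.07)&(abs(w[...,1]-.355)<.07);print(lo,k.sum(),w[k].mean(0).round(4) if k.any() else '')
E
```

```text
puck (np.float64(0.4411511197819925), np.float64(0.0771965049675036), 0.025, 257, (np.float64(226.0), np.float64(238.0)))
puck (np.float64(0.44787670491689335), np.float64(-0.06774413577623242), 0.025, 263, (np.float64(273.0), np.float64(235.0)))
puck (np.float64(0.46768524888901924), np.float64(-0.21552631721677604), 0.025, 272, (np.float64(320.0), np.float64(228.0)))
tray ((662.5911865234375, -0.5333938598632812), (177.6043243408203, 175.30242919921875), 5.633148193359375)
rack0.09 96 [0.52 0.35 0.09] [0.591 0.386 0.11 ] [0.563 0.37  0.093]
rack0.11 26 [0.52 0.35 0.11] [0.542 0.379 0.129] [0.525 0.354 0.122]
rack0.13 24 [0.521 0.351 0.13 ] [0.543 0.377 0.15 ] [0.527 0.354 0.139]
rack0.15 24 [0.519 0.351 0.151] [0.543 0.366 0.17 ] [0.531 0.353 0.161]
rack0.17 63 [0.509 0.351 0.17 ] [0.543 0.38  0.19 ] [0.521 0.36  0.182]
rack0.19 131 [0.482 0.351 0.19 ] [0.543 0.384 0.208] [0.528 0.364 0.201]
rack0.21 31 [0.464 0.352 0.21 ] [0.49  0.364 0.23 ] [0.478 0.357 0.22 ]
rack0.23 19 [0.456 0.352 0.231] [0.469 0.361 0.239] [0.461 0.355 0.234]
foot ((569.8837280273438, 337.88720703125), (106.92572021484375, 207.45216369628906), 14.079919815063477)
button 124 [ 0.485 -0.382  0.139] [ 0.519 -0.348  0.148] [ 0.502 -0.364  0.144]
table z -0.0003106728167774353
{'uv': [292.5, 110.5], 'conf': 0.84}
{'uv': [109.4, 224.8], 'conf': 0.84}
0.176 52 [0.5216 0.3618 0.1829]
0.176 45 [0.5212 0.356  0.1835]
0.19 118 [0.5248 0.366  0.1999]
0.19 58 [0.5177 0.3605 0.1984]
0.205 20 [0.4874 0.3599 0.2124]
0.205 24 [0.4821 0.3551 0.2131]
0.22 28 [0.4687 0.3559 0.2283]
0.22 24 [0.4683 0.3526 0.2278]
```

View pics/c.png

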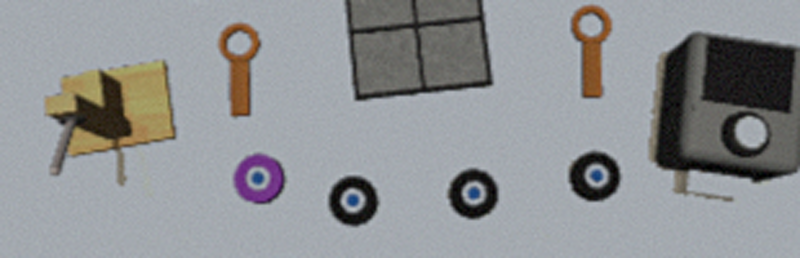

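The close crop confirms three black pucks at crop (353,200), (473,193) and (595,175), with a purple decoy at (258,178). The tags are at (240,70) and (592,50), both with the ring end away from the robot. My tag mask missed them, so I'll fix that and work out the rack yaw.

```bash
sed -i 's/o=((hsv.*$/o=((hsv[...,0]<18)\&(hsv[...,1]>95)\&(hsv[...,2]>60)\&(abs(W[...,2])<.03)).astype(np.uint8)/' h.py
python3 - <<'E'
from h import *
p=env.get_image("top");P,G=find(p);hsv=cv2.cvtColor(p["img"],cv2.COLOR_RGB2HSV)
print(hsv[197,183],hsv[188,319])
for x in P:print("puck",np.round(x[:2],4))
for x in G:print("tag",x)
W=cloud(p)
k=(abs(W[...,2]-.202)<.006)&(W[...,0]>.5)&(W[...,0]<.6)&(abs(W[...,1]-.36)<.05)
print("upr",cv2.minAreaRect((W[k][:,:2]*1000).astype(np.float32)))
m=((hsv[...,0]>12)&(hsv[...,0]<32)&(hsv[...,1]>70)&(abs(W[...,2]-.012)<.006)&(abs(W[...,1]-.34)<.12)&(abs(W[...,0]-.55)<.12)).astype(np.uint8)
print("foot",cv2.minAreaRect((W[m>0][:,:2]*1000).astype(np.float32)),m.sum())
q=env.get_image("scene");a=[]
for w in (W,cloud(q)):
    k=(w[...,2]>.209)&(w[...,2]<.25)&(abs(w[...,0]-.47)<.05)&(abs(w[...,1]-.355)<.05);a.append(w[k])
    c=w[k].mean(0);print(c,np.linalg.svd(w[k]-c)[2][0])
a=np.vstack(a);c=a.mean(0);print(c,np.linalg.svd(a-c)[2][0])
E
```

```text
[ 14 167 133] [ 14 185 131]
puck [0.4411 0.0774]
puck [ 0.4479 -0.0677]
puck [ 0.4675 -0.2159]
tag (array([642.47460938, 222.22754115]), array([586.48988914, 220.9195866 ]), 1.3383408784866333, (117, 49), array([183., 187.]))
tag (array([ 660.90475464, -224.40279973]), array([ 604.96200562, -221.8712942 ]), -2.5909645557403564, (118, 46), array([319., 179.]))
upr ((522.4795532226562, 367.7589111328125), (32.904144287109375, 39.68655014038086), 88.13084411621094)
foot ((577.0799560546875, 322.27325439453125), (112.44337463378906, 244.5910186767578), 17.351144790649414) 832
[0.47226553 0.3563457  0.22574689] [-0.72571385 -0.10013935  0.68066991]
[0.47220719 0.35363638 0.22346273] [ 0.71491668  0.15253161 -0.68236958]
[0.47223918 0.35512214 0.22471533] [-0.72028242 -0.11156451  0.68465071]
```

Call:
servo_tool:
  deltas: "1 0 0 0 0 0 -0.096; 1 0 0 0 0 0 -0.096; 1 0 0 0 0 0 -0.096; 1 -17 -36 0 0 0 0; 1 -17 -36 0 0 0 0; 1 -17 -36 0 0 0 0; 1 -17 -36 0 0 0 0; 1 -17 -36 0 0 0 0"
  newtons: 30

```text
time_s: 2.27
position: [0.2333, 0.3512, 0.2314]
tool_rot: [[-1.0, -0.024, 0.0], [-0.024, 1.0, 0.0], [-0.0, 0.0, -1.0]]
ft_force: [0.8, 1.2, 0.8]
grip_width: 0.0854
gripper_force: 0.0
```

Call:
servo_tool:
  deltas: "0.6 -17 -36 0 0 0 0; 0.6 -17 -36 0 0 0 0; 0.6 -17 -36 0 0 0 0; 0.6 -17 -36 0 0 0 0; 0.6 -40 0 0 0 0 0; 0.6 -40 0 0 0 0 0; 0.6 -40 0 0 0 0 0; 0.6 0 0 0 0 0 0"

```text
time_s: 2.93
position: [0.4301, 0.2124, 0.2305]
tool_rot: [[-1.0, -0.02, 0.002], [-0.02, 1.0, -0.0], [-0.002, -0.0, -1.0]]
ft_force: [0.5, -0.2, -0.3]
grip_width: 0.0516
gripper_force: 0.0
```

Call:
servo_tool:
  deltas: "0.6 -39 1.5 0 0 0 0; 0.6 -39 1.5 0 0 0 0; 0.6 -39 1.5 0 0 0 0; 0.6 -39 1 0 0 0 0; 0.6 0 0 40 0 0 0; 0.6 0 0 40 0 0 0; 0.6 0 0 40 0 0 0; 0.6 0 0 0 0 0 0"

```text
time_s: 3.6
position: [0.5766, 0.2216, 0.1037]
tool_rot: [[-1.0, -0.023, -0.014], [-0.023, 1.0, -0.003], [0.014, -0.002, -1.0]]
ft_force: [-0.4, -0.1, -1.3]
grip_width: 0.0511
gripper_force: 0.0
```

```bash
python3 - <<'E'
from h import *
p=env.get_image("top");P,G=find(p)
print([np.round(x[:2],4) for x in P]);print(G)
print(env.observe()["position"],env.observe()["ft_force"])
E
```

```text
[array([0.4406, 0.0771]), array([ 0.4476, -0.0678]), array([0.4682, 0.1926]), array([ 0.4671, -0.216 ])]
[(array([ 660.90475464, -224.40279973]), array([ 604.96200562, -221.8712942 ]), -2.5909645557403564, (118, 46), array([319., 179.]))]
[0.57849275 0.22202434 0.10830971] [ 1.07038564 -0.32674631  0.9674742 ]
```

Call:
servo_tool:
  deltas: "0.6 -6 0 0 0 0 0; 0.6 0 0 30 0 0 0; 0.6 0 0 30 0 0 0; 0.6 0 0 30 0 0 0; 0.6 0 0 0 0 0 0; 0.6 0 0 0 0 0 0; 0.6 0 0 0 0 0 0"

```text
time_s: 4.23
position: [0.5883, 0.2229, 0.0248]
tool_rot: [[-1.0, -0.023, 0.006], [-0.023, 1.0, 0.001], [-0.006, 0.001, -1.0]]
ft_force: [-0.5, 0.5, 0.9]
grip_width: 0.0516
gripper_force: 0.0
```

Call:
servo_tool:
  deltas: "0.6 1 -1 10 0 0 0; 0.6 0 0 10 0 0 0; 0.6 0 0 0 0 0 0; 0.6 0 0 0 0 0 0; 0 0 0 0 0 0 0; 0 0 0 0 0 0 0; 0 0 0 0 0 0 0; 0 0 0 0 0 0 0"
  newtons: 40

```text
time_s: 4.9
position: [0.5856, 0.2216, 0.0019]
tool_rot: [[-1.0, -0.023, 0.001], [-0.023, 1.0, 0.0], [-0.001, 0.0, -1.0]]
ft_force: [0.1, -0.1, 2.8]
grip_width: 0.0226
gripper_force: 39.5
```

Call:
servo_tool:
  deltas: "0 0 0 0 0 0 0; 0 0 0 0 0 0 0; 0 0 0 0 0 0 0; 0 0 0 0 0 0 0"

```text
time_s: 5.23
position: [0.5856, 0.2216, 0.0019]
tool_rot: [[-1.0, -0.023, 0.001], [-0.023, 1.0, 0.0], [-0.001, 0.0, -1.0]]
ft_force: [-0.7, -0.2, 6.0]
grip_width: 0.0226
gripper_force: 39.7
```

Call:
servo_tool:
  deltas: "0 0 0 -20 0 0 0; 0 0 0 -40 0 0 0; 0 0 0 -40 0 0 0; 0 0 0 -40 0 0 0; 0 0 0 -40 0 0 0; 0 0 0 -40 0 0 0; 0 0 0 -25 0 0 0; 0 25 0 0 0 0 0"

```text
time_s: 5.9
position: [0.5641, 0.2207, 0.2516]
tool_rot: [[-1.0, -0.022, 0.011], [-0.022, 1.0, 0.002], [-0.011, 0.002, -1.0]]
ft_force: [0.3, -0.2, -0.6]
grip_width: 0.0226
gripper_force: 39.3
```

Call:
servo_tool:
  deltas: "0 40 0 0 0 0 0; 0 40 0 0 0 0 0; 0 40 0 0 0 0 0; 0 40 0 0 0 0 0; 0 0 0 0 0 0 -0.067; 0 0 0 0 0 0 -0.067; 0 0 0 0 0 -0.112 0; 0 0 0 0 0 -0.112 0"

```text
time_s: 6.57
position: [0.4009, 0.2172, 0.2462]
tool_rot: [[-0.962, -0.157, 0.224], [-0.153, 0.988, 0.035], [-0.226, -0.0, -0.974]]
ft_force: [0.4, -0.4, -0.6]
grip_width: 0.0227
gripper_force: 39.3
```

Call:
servo_tool:
  deltas: "0 0 0 0 0 -0.112 0; 0 0 0 0 0 -0.112 0; 0 0 0 0 0 -0.112 0; 0 0 0 0 0 -0.112 0; 0 0 0 0 0 -0.112 0; 0 0 0 0 0 0 0; 0 0 0 0 0 0 0"

```text
time_s: 7.15
position: [0.3995, 0.2169, 0.2456]
tool_rot: [[-0.703, -0.156, 0.694], [-0.112, 0.988, 0.109], [-0.703, -0.001, -0.712]]
ft_force: [-0.1, 0.5, -0.1]
grip_width: 0.0224
gripper_force: 39.3
```

Call:
servo_tool:
  deltas: "0 2 32 0 0 0 0; 0 2 32 0 0 0 0; 0 2 32 0 0 0 0; 0 2 32 12 0 0 0; 0 0 0 20 0 0 0; 0 0 0 0 0 0 0; 0 0 0 0 0 0 0"

```text
time_s: 7.73
position: [0.4008, 0.3313, 0.2177]
tool_rot: [[-0.704, -0.155, 0.693], [-0.112, 0.988, 0.107], [-0.702, -0.002, -0.713]]
ft_force: [0.4, -0.7, -0.6]
grip_width: 0.0227
gripper_force: 39.4
```

```bash
python3 - <<'E'
from h import *
s=env.observe();R=s["tool_rot"];t=s["position"]
e=t+R@np.array([-57,-.7,-3])/1000
tip=np.array([.458,.355,.234]);print("tip in eye frame mm",(R.T@(tip-e)*1000).round(1),t)
p=env.get_image("top");q=env.get_image("scene")
a=p["img"][170:250,70:170];b=q["img"][60:160,240:340]
cv2.imwrite("pics/d.png",np.hstack([cv2.resize(a,(500,400),interpolation=2),cv2.resize(b,(300,400)[:1]+(400,),interpolation=2)])[:,:,::-1])
for n,pp in(("top",p),("scene",q)):
    print(n,"pred eye",pix(pp,e).round(1),"tip",pix(pp,tip).round(1),[ (k,[(np.round(r["uv"],1).tolist(),round(r["conf"],2)) for r in env.spot_point(k,pp)[:2]]) for k in("tag1_eye","peg_tip")])
E
```

```text
tip in eye frame mm [ 2.7 15.2 33.6] [0.40077281 0.33134982 0.21774213]
top pred eye [113.7 232.8] tip [110.9 226.2] [('tag1_eye', [([112.0, 235.7], 0.84)]), ('peg_tip', [([109.3, 223.1], 0.74), ([253.0, 172.0], 0.4)])]
scene pred eye [286.6 102.5] tip [294.7 110.8] [('tag1_eye', [([288.9, 102.3], 0.7)]), ('peg_tip', [([294.5, 111.8], 0.68)])]
```

View pics/d.png

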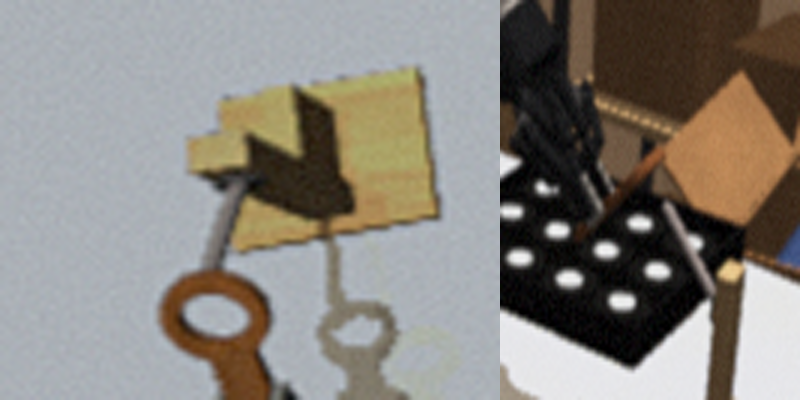

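The crop shows the ring at (112.6,233) in the top view, within about 1 px of my prediction and 15 mm short sideways of the peg. I'll correct that and slide it on.

Call:
servo_tool:
  deltas: "0 2.5 16 0 0 0 0; 0 0 0 0 0 0 0; 0 0 0 0 0 0 0; 0 0 0 15 0 0 0; 0 0 0 15 0 0 0; 0 0 0 0 0 0 0; 0 0 0 0 0 0 0"

```text
time_s: 8.62
position: [0.4164, 0.3496, 0.1947]
tool_rot: [[-0.703, -0.156, 0.694], [-0.112, 0.988, 0.109], [-0.703, -0.001, -0.712]]
ft_force: [0.3, -0.1, -0.8]
grip_width: 0.0227
gripper_force: 39.4
```

Call:
servo_tool:
  deltas: "0 0 0 10 0 0 0; 0 0 0 10 0 0 0; 0 0 0 10 0 0 0; 0 0 0 10 0 0 0; 0 0 0 10 0 0 0; 0 0 0 0 0 0 0; 0 0 0 0 0 0 0"

```text
time_s: 9.2
position: [0.4511, 0.3557, 0.1593]
tool_rot: [[-0.702, -0.157, 0.694], [-0.112, 0.988, 0.11], [-0.703, -0.0, -0.711]]
ft_force: [0.5, 0.1, -1.1]
grip_width: 0.0225
gripper_force: 39.4
```

```bash
python3 - <<'E'
from h import *
s=env.observe();R=s["tool_rot"];t=s["position"]
e=t+R@np.array([-57,-.7,-3])/1000
tip=np.array([.458,.356,.234]);print("tip in eye frame mm",(R.T@(tip-e)*1000).round(1),t,s["ft_force"])
p=env.get_image("top");q=env.get_image("scene")
a=p["img"][170:250,70:170];b=q["img"][60:160,240:340]
cv2.imwrite("pics/e.png",np.hstack([cv2.resize(a,(400,400),interpolation=2),cv2.resize(b,(400,400),interpolation=2)])[:,:,::-1])
E
```

```text
tip in eye frame mm [ -0.4  -0.1 -45.3] [0.45109288 0.3557407  0.159322  ] [ 0.46939883  0.12898663 -1.06994274]
```

View pics/e.png

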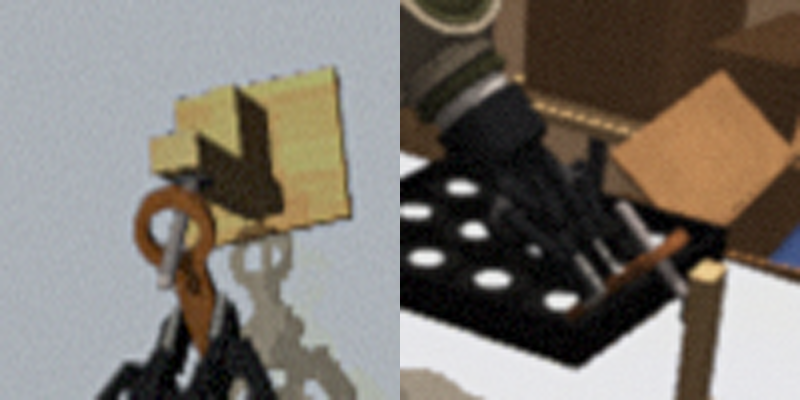

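Call:
servo_tool:
  deltas: "0 0 0 8 0 0 0; 0 0 0 8 0 0 0; 0 0 0 0 0 0 0; 0.3 0 0 0 0 0 0; 0.6 0 0 0 0 0 0; 0.6 0 0 0 0 0 0; 0.6 0 0 0 0 0 0; 0.6 0 0 0 0 0 0"

```text
time_s: 9.97
position: [0.4621, 0.3577, 0.1482]
tool_rot: [[-0.702, -0.157, 0.695], [-0.112, 0.988, 0.111], [-0.704, 0.0, -0.711]]
ft_force: [-0.4, 0.5, -1.1]
grip_width: 0.0515
gripper_force: 0.0
```

Call:
servo_tool:
  deltas: "0.6 0 0 -10 0 0 0; 0.6 0 0 -20 0 0 0; 0.6 0 0 -30 0 0 0; 0.6 0 0 -40 0 0 0; 0.6 0 -35 -10 0 0 0; 0.6 0 -35 -10 0 0 0; 0.6 0 -35 0 0 0 0; 0.6 0 -35 0 0 0 0"

```text
time_s: 10.63
position: [0.397, 0.2252, 0.2334]
tool_rot: [[-0.704, -0.159, 0.692], [-0.113, 0.987, 0.112], [-0.701, 0.001, -0.713]]
ft_force: [0.5, 1.0, 0.3]
grip_width: 0.0513
gripper_force: 0.0
```

```bash
python3 - <<'E'
from h import *
p=env.get_image("top");q=env.get_image("scene")
P,G=find(p);print([np.round(x[:2],4) for x in P]);print(G)
a=p["img"][170:250,70:170];b=q["img"][90:210,260:380]
cv2.imwrite("pics/f.png",np.hstack([cv2.resize(a,(400,400),interpolation=2),cv2.resize(b,(400,400),interpolation=2)])[:,:,::-1])
E
```

```text
[array([0.4408, 0.0772]), array([ 0.4478, -0.0678]), array([ 0.4669, -0.2159])]
[(array([ 660.95975113, -224.40528762]), array([ 605.01699638, -221.87378091]), -2.590965986251831, (118, 46), array([319., 179.]))]
```

View pics/f.png

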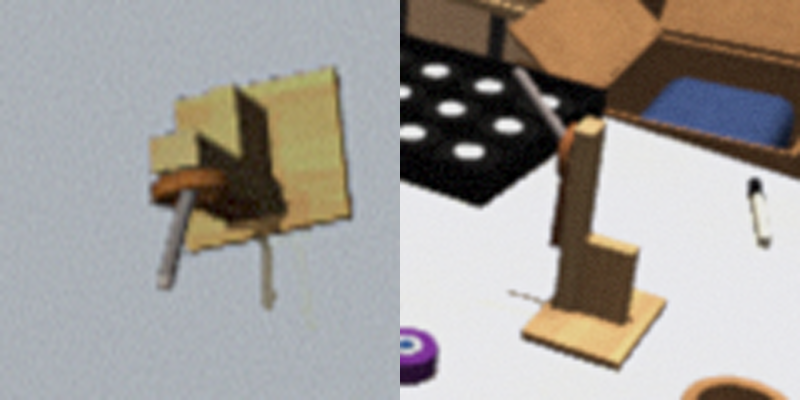

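Tag 1 hangs against the upright. Now the pucks: I'll level the tool and turn it 45° to the tray.

Call:
servo_tool:
  deltas: "1 0 0 0 0 0.112 0; 1 0 0 0 0 0.112 0; 1 0 0 0 0 0.112 0; 1 0 0 0 0 0.112 0; 1 0 0 0 0 0.112 0; 1 0 0 0 0 0.112 0; 1 0 0 0 0 0.112 0; 1 0 0 0 0 0 0"

```text
time_s: 11.4
position: [0.3997, 0.2268, 0.2321]
tool_rot: [[-0.988, -0.157, -0.013], [-0.157, 0.988, -0.003], [0.013, -0.001, -1.0]]
ft_force: [0.2, -0.7, -1.6]
grip_width: 0.0858
gripper_force: 0.0
```

Call:
servo_tool:
  deltas: "1 0 0 0 0 0 0.121; 1 0 0 0 0 0 0.121; 1 0 0 0 0 0 0.121; 1 0 0 0 0 0 0.121; 1 0 0 0 0 0 0.121; 1 0 0 0 0 0 0.121; 1 0 0 0 0 0 0.121; 1 0 0 0 0 0 0"

```text
time_s: 12.07
position: [0.3971, 0.2267, 0.2323]
tool_rot: [[-0.77, 0.638, -0.007], [0.638, 0.77, -0.002], [0.004, -0.006, -1.0]]
ft_force: [-0.2, -0.1, -0.3]
grip_width: 0.0855
gripper_force: 0.0
```

```bash
cat > d.py <<'E'
from h import *
import sys
s=env.observe();R=s["tool_rot"];t=s["position"]
for a in sys.argv[1:]:
    g=np.array(eval(a));print(a,(R.T@(g-t)*1000).round(1))
print(t.round(4),"yaw",np.degrees(np.arctan2(R[1,0],R[0,0])).round(1),R[:,2].round(3),s["time_s"])
E
python3 d.py "(.4408,.0772,.09)" "(.4408,.0772,.005)"
```

```text
(.4408,.0772,.09) [-129.7  -86.3  142.3]
(.4408,.0772,.005) [-130.   -85.8  227.3]
[0.3971 0.2267 0.2323] yaw 140.3 [-0.007 -0.002 -1.   ] 12.0667
```

Call:
servo_tool:
  deltas: "1 -32 -21.5 0 0 0 0; 1 -32 -21.5 0 0 0 0; 1 -32 -21.5 0 0 0 0; 1 -32 -21.5 0 0 0 0; 1 0 0 40 0 0 0; 1 0 0 40 0 0 0; 1 0 0 40 0 0 0; 1 0 0 0 0 0 0"

```text
time_s: 12.73
position: [0.4371, 0.0789, 0.107]
tool_rot: [[-0.774, 0.632, -0.02], [0.632, 0.775, -0.001], [0.015, -0.013, -1.0]]
ft_force: [-1.4, -0.3, -1.4]
grip_width: 0.0853
gripper_force: 0.0
```

Call:
servo_tool:
  deltas: "1 0 0 20 0 0 0; 1 0 0 0 0 0 0; 1 0 0 0 0 0 0; 1 0 0 0 0 0 0"

```text
time_s: 13.07
position: [0.4414, 0.0789, 0.094]
tool_rot: [[-0.774, 0.633, -0.006], [0.633, 0.774, -0.001], [0.004, -0.005, -1.0]]
ft_force: [-0.2, -0.4, 0.5]
grip_width: 0.0853
gripper_force: 0.0
```

```bash
python3 d.py "(.4408,.0772,.005)"; python3 -c "
from h import *
p=env.get_image('scene')
for r in env.spot_point('puck1_center',p): print(r,world(p,*r['uv'],z=.0125))"
```

```text
(.4408,.0772,.005) [-1.  -1.3 89. ]
[0.4414 0.0789 0.094 ] yaw 140.7 [-0.006 -0.001 -1.   ] 13.0667
{'uv': [148.4, 271.7], 'conf': 0.86} [ 0.46812861 -0.22054154  0.0125    ]
```

Aligned within 2 mm, so I'll descend and grip.

Call:
servo_tool:
  deltas: "1 -1 -1.3 22 0 0 0; 1 0 0 22 0 0 0; 1 0 0 22 0 0 0; 1 0 0 15 0 0 0; 1 0 0 7 0 0 0; 1 0 0 0 0 0 0; 1 0 0 0 0 0 0; 1 0 0 0 0 0 0"

```text
time_s: 13.83
position: [0.4404, 0.077, 0.0052]
tool_rot: [[-0.773, 0.634, -0.007], [0.634, 0.773, -0.001], [0.005, -0.005, -1.0]]
ft_force: [-0.5, 0.4, 0.1]
grip_width: 0.0856
gripper_force: 0.0
```

Call:
servo_tool:
  deltas: "0.5 0 0 0 0 0 0; 0.5 0 0 0 0 0 0; 0.5 0 0 0 0 0 0; 0.5 0 0 0 0 0 0; 0.5 0 0 0 0 0 0"

```text
time_s: 14.25
position: [0.4402, 0.077, 0.0052]
tool_rot: [[-0.773, 0.634, -0.008], [0.634, 0.773, -0.001], [0.005, -0.006, -1.0]]
ft_force: [-1.6, 0.7, 10.3]
grip_width: 0.0585
gripper_force: 40.9
```

Call:
servo_tool:
  deltas: "0.5 0 0 -30 0 0 0; 0.5 0 0 -30 0 0 0; 0.5 -32.3 16.2 0 0 0 0; 0.5 -32.3 16.2 0 0 0 0; 0.5 -32.3 16.2 0 0 0 0; 0.5 -32.3 16.2 0 0 0 0; 0.5 -32.3 16.2 0 0 0 0; 0.5 0 0 0 0 0 0"

```text
time_s: 14.92
position: [0.6218, 0.0352, 0.0626]
tool_rot: [[-0.772, 0.636, -0.004], [0.636, 0.772, -0.002], [0.002, -0.004, -1.0]]
ft_force: [-0.7, 0.3, -1.3]
grip_width: 0.0584
gripper_force: 44.6
```

Call:
servo_tool:
  deltas: "0.5 0 0 0 0 0 0; 0.5 0 0 0 0 0 0; 0.5 0 0 0 0 0 0"

```text
time_s: 15.17
position: [0.6155, 0.0375, 0.0626]
tool_rot: [[-0.773, 0.634, -0.011], [0.634, 0.773, -0.0], [0.008, -0.007, -1.0]]
ft_force: [-0.2, -0.2, -1.5]
grip_width: 0.0589
gripper_force: 44.6
```

```bash
python3 d.py "(.6167,.0372,.011)"; python3 -c "
from h import *
p=env.get_image('top');P,G=find(p);print([np.round(x[:2],4) for x in P],G[0][:3])
save(p,'g',(170,130,360,260),4)"
```

```text
(.6167,.0372,.011) [-1.6  0.9 51.6]
[0.6155 0.0375 0.0626] yaw 140.6 [-0.011 -0.    -1.   ] 15.1667
[array([ 0.4477, -0.0678]), array([ 0.4671, -0.216 ])] (array([ 660.90475464, -224.40279973]), array([ 604.96200562, -221.8712942 ]), -2.5909645557403564)
```

View pics/g.png

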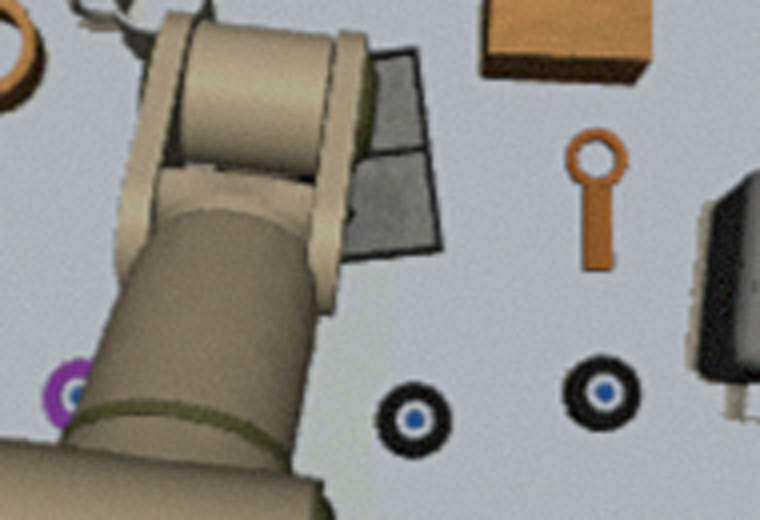

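The arm hides the target compartment in this view. The other two pucks and the second tag are unmoved. I'll lower the puck.

Call:
servo_tool:
  deltas: "0.5 -1.6 0.9 20 0 0 0; 0.5 0 0 20 0 0 0; 0.5 0 0 8 0 0 0; 0.5 0 0 0 0 0 0; 0.5 0 0 3 0 0 0; 0.5 0 0 0 0 0 0; 0.5 0 0 0 0 0 0"

```text
time_s: 15.8
position: [0.6182, 0.0368, 0.0125]
tool_rot: [[-0.773, 0.635, -0.008], [0.635, 0.773, -0.001], [0.006, -0.006, -1.0]]
ft_force: [-0.2, 0.6, -0.3]
grip_width: 0.0583
gripper_force: 44.6
```

Call:
servo_tool:
  deltas: "0.85 0 0 0 0 0 0; 0.85 0 0 0 0 0 0; 0.85 0 0 0 0 0 0; 0.85 0 0 -15 0 0 0; 0.85 0 0 -30 0 0 0; 0.85 0 0 -40 0 0 0; 1 0 0 0 0 0 0"

```text
time_s: 16.38
position: [0.6218, 0.0366, 0.104]
tool_rot: [[-0.773, 0.634, 0.003], [0.634, 0.773, -0.002], [-0.004, 0.0, -1.0]]
ft_force: [1.4, -1.0, 1.4]
grip_width: 0.0828
gripper_force: 0.0
```

```bash
python3 d.py "(.4477,-.0678,.1)" "(.4477,-.0678,.005)"
```

```text
(.4477,-.0678,.1) [  68.4 -191.2    3.7]
(.4477,-.0678,.005) [  68.7 -191.2   98.7]
[0.6218 0.0366 0.104 ] yaw 140.6 [ 0.003 -0.002 -1.   ] 16.3833
```

Call:
servo_tool:
  deltas: "1 13.7 -38.2 0 0 0 0; 1 13.7 -38.2 0 0 0 0; 1 13.7 -38.2 0 0 0 0; 1 13.7 -38.2 0 0 0 0; 1 13.7 -38.2 0 0 0 0; 1 0 0 0 0 0 0; 1 0 0 0 0 0 0; 1 0 0 0 0 0 0"

```text
time_s: 17.05
position: [0.4454, -0.0675, 0.0987]
tool_rot: [[-0.772, 0.635, -0.008], [0.635, 0.773, -0.001], [0.005, -0.006, -1.0]]
ft_force: [-0.1, 0.4, -0.6]
grip_width: 0.0849
gripper_force: 0.0
```

```bash
python3 d.py "(.4477,-.0678,.005)"; python3 - <<'E'
from h import *
p=env.get_image('top');P,G=find(p);print([np.round(x[:2],4) for x in P],G[0][:3])
W=cloud(p);z=W[...,2]
k=(z>.024)&(z<.036)&(abs(W[...,0]-.66)<.1)&(abs(W[...,1])<.1);print(k.sum(),cv2.minEnclosingCircle((W[k][:,:2]*1000).astype(np.float32)),np.median(z[k]))
cv2.imwrite("pics/i.png",cv2.resize(p["img"][130:230,200:300][:,:,::-1],(500,500),interpolation=2))
E
```

```text
(.4477,-.0678,.005) [-2.5  1.8 93.7]
[ 0.4454 -0.0675  0.0987] yaw 140.6 [-0.008 -0.001 -1.   ] 17.05
[array([ 0.4667, -0.2192])] (array([ 660.90475464, -224.40279973]), array([ 604.96200562, -221.8712942 ]), -2.5909645557403564)
272 ((676.5817260742188, 60.633758544921875), 91.55474090576172) 0.029556247299401872
```

View pics/i.png

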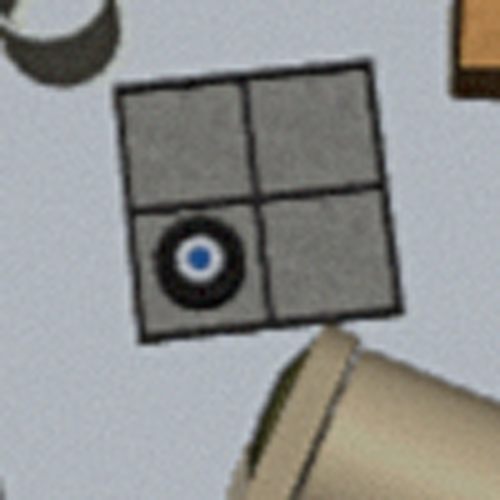

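Puck A lies flat (top at about 30 mm) and centred in the left-near compartment. Now puck B.

Call:
servo_tool:
  deltas: "1 -2.3 1.6 24 0 0 0; 1 0 0 24 0 0 0; 1 0 0 24 0 0 0; 1 0 0 15 0 0 0; 1 0 0 7 0 0 0; 1 0 0 0 0 0 0; 1 0 0 0 0 0 0; 1 0 0 0 0 0 0"

```text
time_s: 17.77
position: [0.4473, -0.0676, 0.005]
tool_rot: [[-0.773, 0.634, -0.008], [0.634, 0.773, -0.001], [0.005, -0.006, -1.0]]
ft_force: [-0.2, -0.3, 0.3]
grip_width: 0.0854
gripper_force: 0.0
```

Call:
servo_tool:
  deltas: "0.5 0 0 0 0 0 0; 0.5 0 0 0 0 0 0; 0.5 0 0 0 0 0 0; 0.5 0 0 0 0 0 0; 0.5 0 0 0 0 0 0"

```text
time_s: 18.18
position: [0.4468, -0.0677, 0.0052]
tool_rot: [[-0.773, 0.635, -0.008], [0.635, 0.773, -0.001], [0.005, -0.006, -1.0]]
ft_force: [-0.8, 0.7, 8.5]
grip_width: 0.0587
gripper_force: 41.1
```

```bash
python3 d.py "(.6249,-.0464,.07)"
```

```text
(.6249,-.0464,.07) [-123.8  129.1  -66.2]
[ 0.4468 -0.0677  0.0052] yaw 140.6 [-0.008 -0.001 -1.   ] 18.1833
```

Call:
servo_tool:
  deltas: "0.5 0 0 -33 0 0 0; 0.5 0 0 -33 0 0 0; 0.5 -24.8 25.8 0 0 0 0; 0.5 -24.8 25.8 0 0 0 0; 0.5 -24.8 25.8 0 0 0 0; 0.5 -24.8 25.8 0 0 0 0; 0.5 -24.8 25.8 0 0 0 0; 0.5 0 0 0 0 0 0"

```text
time_s: 18.85
position: [0.6297, -0.046, 0.0685]
tool_rot: [[-0.774, 0.634, -0.005], [0.634, 0.774, -0.001], [0.003, -0.004, -1.0]]
ft_force: [-1.1, -0.5, -0.6]
grip_width: 0.0583
gripper_force: 44.7
```

Call:
servo_tool:
  deltas: "0.5 0 0 0 0 0 0; 0.5 0 0 0 0 0 0; 0.5 0 0 0 0 0 0; 0.5 0 0 0 0 0 0"

```text
time_s: 19.18
position: [0.6239, -0.0467, 0.0688]
tool_rot: [[-0.773, 0.635, -0.01], [0.635, 0.773, -0.001], [0.007, -0.007, -1.0]]
ft_force: [0.5, 0.1, -1.6]
grip_width: 0.0583
gripper_force: 44.7
```

```bash
python3 d.py "(.6249,-.0464,.011)"
```

```text
(.6249,-.0464,.011) [-1.   1.3 57.8]
[ 0.6239 -0.0467  0.0688] yaw 140.6 [-0.01  -0.001 -1.   ] 19.1833
```

Call:
servo_tool:
  deltas: "0.5 -1 1.3 24 0 0 0; 0.5 0 0 22 0 0 0; 0.5 0 0 8 0 0 0; 0.5 0 0 0 0 0 0; 0.5 0 0 3 0 0 0; 0.5 0 0 0 0 0 0; 0.5 0 0 0 0 0 0"

```text
time_s: 19.77
position: [0.6262, -0.0464, 0.0126]
tool_rot: [[-0.773, 0.635, -0.008], [0.635, 0.773, -0.001], [0.005, -0.006, -1.0]]
ft_force: [0.1, 0.3, -0.9]
grip_width: 0.0582
gripper_force: 44.7
```

Call:
servo_tool:
  deltas: "0.85 0 0 0 0 0 0; 0.85 0 0 0 0 0 0; 0.85 0 0 0 0 0 0; 0.85 0 0 -15 0 0 0; 0.85 0 0 -30 0 0 0; 0.85 0 0 -40 0 0 0; 1 0 0 0 0 0 0; 1 0 0 0 0 0 0"

```text
time_s: 20.43
position: [0.6277, -0.0464, 0.0991]
tool_rot: [[-0.773, 0.635, -0.004], [0.635, 0.773, -0.002], [0.002, -0.004, -1.0]]
ft_force: [0.7, 0.6, -0.7]
grip_width: 0.0853
gripper_force: 0.0
```

```bash
python3 d.py "(.467,-.216,.1)";python3 -c "
from h import *
p=env.get_image('top');P,G=find(p);print(P,G)"
```

```text
(.467,-.216,.1) [ 1.660e+01 -2.331e+02  1.000e-01]
[ 0.6277 -0.0464  0.0991] yaw 140.6 [-0.004 -0.002 -1.   ] 20.4333
[(np.float64(0.46759096731033), np.float64(-0.21590675554378644), 0.025, 266, (np.float64(320.0), np.float64(228.0)))] [(array([ 660.90475464, -224.40279973]), array([ 604.96200562, -221.8712942 ]), -2.5909645557403564, (118, 46), array([319., 179.]))]
```

Call:
servo_tool:
  deltas: "1 2.8 -39 0 0 0 0; 1 2.8 -39 0 0 0 0; 1 2.8 -39 0 0 0 0; 1 2.8 -39 0 0 0 0; 1 2.8 -39 0 0 0 0; 1 2.6 -38 0 0 0 0; 1 0 0 0 0 0 0; 1 0 0 0 0 0 0"

```text
time_s: 21.15
position: [0.4645, -0.2166, 0.0972]
tool_rot: [[-0.771, 0.637, -0.011], [0.637, 0.771, 0.001], [0.009, -0.006, -1.0]]
ft_force: [-0.0, -0.1, 0.5]
grip_width: 0.0854
gripper_force: 0.0
```

Call:
servo_tool:
  deltas: "1 0 0 0 0 0 0; 1 0 0 0 0 0 0; 1 0 0 0 0 0 0"

```text
time_s: 21.4
position: [0.4664, -0.2147, 0.0977]
tool_rot: [[-0.774, 0.633, -0.01], [0.633, 0.774, -0.0], [0.008, -0.006, -1.0]]
ft_force: [-0.1, 0.2, 0.4]
grip_width: 0.0852
gripper_force: 0.0
```

```bash
python3 d.py "(.4676,-.2159,.005)";python3 - <<'E'
from h import *
p=env.get_image('top')
W=cloud(p);z=W[...,2]
k=(z>.028)&(z<.031)&(abs(W[...,0]-.66)<.1)&(abs(W[...,1])<.1);print(k.sum(),W[k&(W[...,1]>0)][:,:2].mean(0),W[k&(W[...,1]<0)][:,:2].mean(0))
k=(z>.1)&(z<.125)&(W[...,1]<-.27)&(W[...,0]<.62)&(W[...,0]>.4);print(cv2.minAreaRect((W[k][:,:2]*1000).astype(np.float32)))
E
```

```text
(.4676,-.2159,.005) [-2.4  0.4 92.7]
[ 0.4664 -0.2147  0.0977] yaw 140.7 [-0.01 -0.   -1.  ] 21.4
274 [0.61799726 0.0373171 ] [ 0.62935677 -0.04693557]
((542.8370361328125, -369.8878479003906), (140.09825134277344, 150.6962432861328), 79.38526916503906)
```

Call:
servo_tool:
  deltas: "1 -2 0.4 24 0 0 0; 1 0 0 24 0 0 0; 1 0 0 23 0 0 0; 1 0 0 15 0 0 0; 1 0 0 7 0 0 0; 1 0 0 0 0 0 0; 1 0 0 0 0 0 0; 1 0 0 0 0 0 0"

```text
time_s: 22.12
position: [0.4674, -0.2168, 0.006]
tool_rot: [[-0.773, 0.634, -0.008], [0.634, 0.773, -0.002], [0.005, -0.006, -1.0]]
ft_force: [0.3, -0.7, 0.4]
grip_width: 0.0855
gripper_force: 0.0
```

Call:
servo_tool:
  deltas: "0.5 0 0 0 0 0 0; 0.5 0 0 0 0 0 0; 0.5 0 0 0 0 0 0; 0.5 0 0 0 0 0 0; 0.5 0 0 0 0 0 0; 0.5 0 0 -40 0 0 0; 0.5 0 0 -35 0 0 0"

```text
time_s: 22.7
position: [0.4669, -0.2162, 0.0806]
tool_rot: [[-0.773, 0.635, -0.012], [0.635, 0.773, 0.001], [0.01, -0.007, -1.0]]
ft_force: [1.3, -0.4, -0.4]
grip_width: 0.0583
gripper_force: 44.3
```

```bash
python3 d.py "(.7085,-.0382,.08)"
```

```text
(.7085,-.0382,.08) [-73.8 290.9  -2.1]
[ 0.4669 -0.2162  0.0806] yaw 140.6 [-0.012  0.001 -1.   ] 22.7
```

Call:
servo_tool:
  deltas: "0.5 -9.2 36.4 0 0 0 0; 0.5 -9.2 36.4 0 0 0 0; 0.5 -9.2 36.4 0 0 0 0; 0.5 -9.2 36.4 0 0 0 0; 0.5 -9.2 36.4 0 0 0 0; 0.5 -9.2 36.4 0 0 0 0; 0.5 -9.2 36.4 0 0 0 0; 0.5 -9.2 36.4 0 0 0 0"

```text
time_s: 23.37
position: [0.7103, -0.0368, 0.0779]
tool_rot: [[-0.773, 0.634, -0.009], [0.634, 0.773, -0.001], [0.007, -0.007, -1.0]]
ft_force: [1.5, -1.6, -1.0]
grip_width: 0.0585
gripper_force: 44.5
```

Call:
servo_tool:
  deltas: "0.5 0 0 0 0 0 0; 0.5 0 0 0 0 0 0; 0.5 0 0 0 0 0 0; 0.5 0 0 0 0 0 0; 0.5 0 0 0 0 0 0"

```text
time_s: 23.78
position: [0.7085, -0.0393, 0.0781]
tool_rot: [[-0.772, 0.636, -0.01], [0.636, 0.772, -0.001], [0.007, -0.007, -1.0]]
ft_force: [0.0, 0.4, -0.3]
grip_width: 0.0586
gripper_force: 44.5
```

```bash
python3 d.py "(.7085,-.0382,.011)"
```

```text
(.7085,-.0382,.011) [ 0.3  1.3 67.1]
[ 0.7085 -0.0393  0.0781] yaw 140.5 [-0.01  -0.001 -1.   ] 23.7833
```

Call:
servo_tool:
  deltas: "0.5 0 1 25 0 0 0; 0.5 0 0 25 0 0 0; 0.5 0 0 10 0 0 0; 0.5 0 0 4 0 0 0; 0.5 0 0 2 0 0 0; 0.5 0 0 0 0 0 0; 0.5 0 0 0 0 0 0"

```text
time_s: 24.37
position: [0.7099, -0.0378, 0.0132]
tool_rot: [[-0.773, 0.635, -0.007], [0.635, 0.773, -0.001], [0.005, -0.005, -1.0]]
ft_force: [0.5, -0.3, -0.6]
grip_width: 0.058
gripper_force: 44.5
```

Call:
servo_tool:
  deltas: "0.85 0 0 0 0 0 0; 0.85 0 0 0 0 0 0; 0.85 0 0 0 0 0 0; 0.85 0 0 -15 0 0 0; 0.85 0 0 -30 0 0 0; 0.85 0 0 -40 0 0 0; 0.6 0 0 -30 0 0 0; 0.6 0 0 0 0 0 0"

```text
time_s: 25.03
position: [0.7129, -0.0379, 0.135]
tool_rot: [[-0.773, 0.634, 0.003], [0.634, 0.773, -0.003], [-0.005, -0.001, -1.0]]
ft_force: [-0.4, 0.1, -0.3]
grip_width: 0.0514
gripper_force: 0.0
```

```bash
python3 d.py "(.605,-.2219,.13)"
```

```text
(.605,-.2219,.13) [ -33.3 -210.7    5.2]
[ 0.7129 -0.0379  0.135 ] yaw 140.6 [ 0.003 -0.003 -1.   ] 25.0333
```

Call:
servo_tool:
  deltas: "0 0 0 -35 0 0 0; 0 0 0 -35 0 0 0; 0 -4.4 -38.6 0 0 0 0; 0 -4.4 -38.6 0 0 0 0; 0 -4.4 -38.6 0 0 0 0; 0 -4.4 -38.6 0 0 0 0; 0 -4.4 -38.6 0 0 0 0; 0 -4.4 -38.6 0 0 0 0"

```text
time_s: 25.7
position: [0.5832, -0.2344, 0.1983]
tool_rot: [[-0.773, 0.634, -0.009], [0.634, 0.773, -0.001], [0.006, -0.006, -1.0]]
ft_force: [1.0, 0.0, 0.4]
grip_width: -0.0002
gripper_force: 0.0
```

Call:
servo_tool:
  deltas: "0 -4.4 -38.6 0 0 0 0; 0 -4.4 -38.6 0 0 0 0; 0 -4.4 -38.6 0 0 0 0; 0 -4.4 -38.6 0 0 0 0; 0 0 0 0 0 0 0; 0 0 0 0 0 0 0; 0 0 0 0 0 0 0; 0 0 0 0 0 0 0"

```text
time_s: 26.37
position: [0.5008, -0.3625, 0.199]
tool_rot: [[-0.774, 0.633, -0.009], [0.633, 0.774, -0.001], [0.007, -0.006, -1.0]]
ft_force: [0.7, 0.3, 0.2]
grip_width: 0.0005
gripper_force: 0.0
```

```bash
python3 d.py "(.502,-.364,.15)";python3 - <<'E'
from h import *
p=env.get_image('top');P,G=find(p);print([x[:3] for x in P],G)
W=cloud(p);z=W[...,2]
for s in [(.617,.037),(.625,-.046),(.7085,-.038)]:
    k=(z>.022)&(z<.045)&(np.hypot(W[...,0]-s[0],W[...,1]-s[1])<.045);q=W[k];print(s,k.sum(),q.mean(0).round(4),q[:,2].std().round(4))
cv2.imwrite("pics/j.png",cv2.resize(p["img"][120:250,200:420][:,:,::-1],(792,468),interpolation=2))
E
```

```text
(.502,-.364,.15) [-2.2 -0.1 49. ]
[ 0.5008 -0.3625  0.199 ] yaw 140.7 [-0.009 -0.001 -1.   ] 26.3667
[] [(array([ 660.95975113, -224.40528762]), array([ 605.01699638, -221.87378091]), -2.590965986251831, (118, 46), array([319., 179.]))]
(0.617, 0.037) 271 [0.6181 0.0371 0.0295] 0.0021
(0.625, -0.046) 270 [ 0.627  -0.0461  0.0298] 0.0023
(0.7085, -0.038) 263 [ 0.71   -0.0377  0.0296] 0.0024
```

View pics/j.png

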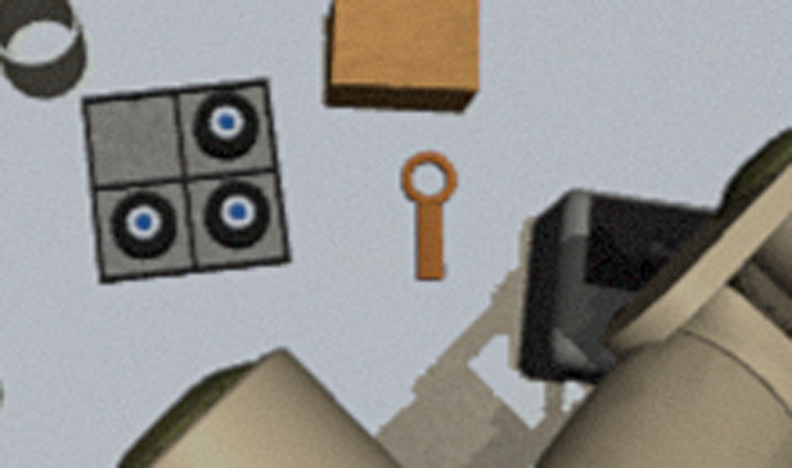

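All three pucks lie flat in compartments of their own, at crop (145,222), (238,212) and (227,122), tops at about 30 mm. Next is the button.

Call:
servo_tool:
  deltas: "0 -2.2 0 30 0 0 0; 0 0 0 15 0 0 0; 0 0 0 0 0 0 0; 0 0 0 5 0 0 0; 0 0 0 3 0 0 0; 0 0 0 3 0 0 0; 0 0 0 2 0 0 0; 0 0 0 0 0 0 0"

```text
time_s: 27.08
position: [0.5016, -0.3651, 0.1414]
tool_rot: [[-0.773, 0.634, -0.008], [0.634, 0.773, -0.001], [0.005, -0.006, -1.0]]
ft_force: [1.4, 0.7, 2.8]
grip_width: 0.0004
gripper_force: 1.2
```

Call:
servo_tool:
  deltas: "0 0 0 2 0 0 0; 0 0 0 2 0 0 0; 0 0 0 0 0 0 0; 0 0 0 0 0 0 0"

```text
time_s: 27.42
position: [0.5015, -0.3652, 0.1373]
tool_rot: [[-0.773, 0.635, -0.008], [0.635, 0.773, -0.001], [0.006, -0.006, -1.0]]
ft_force: [2.7, 1.8, 5.1]
grip_width: -0.0
gripper_force: 2.1
```

Call:
servo_tool:
  deltas: "0 0 0 1 0 0 0; 0 0 0 1 0 0 0; 0 0 0 0 0 0 0; 0 0 0 0 0 0 0"

```text
time_s: 27.75
position: [0.5015, -0.3653, 0.136]
tool_rot: [[-0.773, 0.635, -0.008], [0.635, 0.773, -0.002], [0.005, -0.006, -1.0]]
ft_force: [1.6, 2.2, 8.5]
grip_width: -0.0001
gripper_force: 5.0
```

Call:
servo_tool:
  deltas: "0 0 0 1 0 0 0; 0 0 0 0 0 0 0; 0 0 0 0 0 0 0; 0 0 0 0 0 0 0"

```text
time_s: 28.08
position: [0.5015, -0.3653, 0.1359]
tool_rot: [[-0.773, 0.634, -0.007], [0.635, 0.773, -0.003], [0.004, -0.007, -1.0]]
ft_force: [0.4, 4.0, 15.0]
grip_width: 0.0
gripper_force: 7.8
```

The button bottomed out: z held at 0.136 while the force rose to 15 N. I'll back off and go to tag 2.

Call:
servo_tool:
  deltas: "0 0 0 -10 0 0 0; 0 0 0 -20 0 0 0; 0 0 0 -35 0 0 0; 0.6 2.2 35.3 0 0 0 0; 0.6 2.2 35.3 0 0 0 0; 0.6 2.2 35.3 0 0 0 0; 0.6 2.2 35.3 0 0 0 0; 0.6 2.2 35.3 0 0 0 0"

```text
time_s: 28.75
position: [0.6053, -0.2205, 0.1972]
tool_rot: [[-0.772, 0.635, -0.012], [0.635, 0.772, -0.0], [0.009, -0.008, -1.0]]
ft_force: [0.3, 0.3, -0.6]
grip_width: 0.0517
gripper_force: 0.0
```

Call:
servo_tool:
  deltas: "0.6 0 0 0 0 0 -0.107; 0.6 0 0 0 0 0 -0.107; 0.6 0 0 0 0 0 -0.107; 0.6 0 0 0 0 0 -0.107; 0.6 0 0 0 0 0 -0.107; 0.6 0 0 0 0 0 -0.107; 0.6 0 0 0 0 0 0; 0.6 0 0 0 0 0 0"

```text
time_s: 29.42
position: [0.6048, -0.2218, 0.1973]
tool_rot: [[-0.999, 0.049, -0.011], [0.049, 0.999, -0.0], [0.011, -0.001, -1.0]]
ft_force: [1.2, -0.5, 0.5]
grip_width: 0.0514
gripper_force: 0.0
```

```bash
python3 d.py "(.605,-.2219,.002)";python3 - <<'E'
from h import *
p=env.get_image('top');P,G=find(p);print([x[:3] for x in P],G)
q=env.get_image('scene')
for n in("tag1_grip","tag1_eye","tag1","print_button_top"):
    for r in env.spot_point(n,q): print(n,np.round(r["conf"],2),world(q,*r["uv"]).round(3))
W=cloud(p);k=(W[...,2]>.136)&(W[...,2]<.16)&(np.hypot(W[...,0]-.502,W[...,1]+.364)<.02);print(k.sum(),np.median(W[k],0))
E
```

```text
(.605,-.2219,.002) [-2.400e+00  1.000e-01  1.952e+02]
[ 0.6048 -0.2218  0.1973] yaw 177.2 [-0.011 -0.    -1.   ] 29.4167
[] []
tag1_grip 0.73 [ 0.796 -0.235  0.068]
tag1_grip 0.56 [0.518 0.351 0.116]
tag1_eye 0.6 [0.538 0.352 0.18 ]
tag1_eye 0.43 [ 0.616 -0.391  0.098]
tag1 0.76 [ 0.628 -0.229  0.008]
tag1 0.6 [0.535 0.353 0.141]
print_button_top 0.68 [ 0.629 -0.228  0.008]
print_button_top 0.59 [ 0.507 -0.367  0.143]
130 [ 0.50194075 -0.36359237  0.14336935]
```

The button is back up at 0.143, and tag 2 hasn't moved. Descending on its handle.

Call:
servo_tool:
  deltas: "0.6 -1 0 35 0 -0.01 0; 0.6 0 0 40 0 0 0; 0.6 0 0 40 0 0 0; 0.6 0 0 35 0 0 0; 0.6 0 0 20 0 0 0; 0.6 0 0 0 0 0 0; 0.6 0 0 0 0 0 0; 0.6 0 0 0 0 0 0"

```text
time_s: 30.38
position: [0.6069, -0.2225, 0.0297]
tool_rot: [[-0.999, 0.046, 0.003], [0.046, 0.999, -0.003], [-0.003, -0.003, -1.0]]
ft_force: [0.9, 0.4, 0.8]
grip_width: 0.0514
gripper_force: 0.0
```

```bash
python3 d.py "(.605,-.2219,.003)"
```

```text
(.605,-.2219,.003) [ 2.   0.5 26.7]
[ 0.6069 -0.2225  0.0297] yaw 177.4 [ 0.003 -0.003 -1.   ] 30.3833
```

Call:
servo_tool:
  deltas: "0.6 2 0.5 15 0 0 0; 0.6 0 0 11 0 0 0; 0.6 0 0 0 0 0 0; 0.6 0 0 0 0 0 0; 0 0 0 0 0 0 0; 0 0 0 0 0 0 0; 0 0 0 0 0 0 0; 0 0 0 0 0 0 0"
  newtons: 40

```text
time_s: 31.05
position: [0.6046, -0.2216, 0.0029]
tool_rot: [[-0.999, 0.045, 0.002], [0.045, 0.999, -0.002], [-0.002, -0.002, -1.0]]
ft_force: [-0.5, 0.2, 5.0]
grip_width: 0.0225
gripper_force: 39.8
```

Call:
servo_tool:
  deltas: "0 0 0 0 0 0 0; 0 0 0 0 0 0 0; 0 0 0 -20 0 0 0; 0 0 0 -40 0 0 0; 0 0 0 -40 0 0 0; 0 0 0 -40 0 0 0; 0 0 0 -40 0 0 0; 0 0 0 -40 0 0 0"

```text
time_s: 31.72
position: [0.6034, -0.2208, 0.224]
tool_rot: [[-0.999, 0.045, 0.0], [0.045, 0.999, -0.001], [-0.001, -0.001, -1.0]]
ft_force: [0.0, -0.9, 0.1]
grip_width: 0.0226
gripper_force: 39.4
```

Call:
servo_tool:
  deltas: "0 0 0 -25 0 0 0; 0 40 0 0 0 0 0; 0 40 0 0 0 0 0; 0 40 0 0 0 0 0; 0 40 0 0 0 0 0; 0 40 0 0 0 0 0; 0 0 40 0 0 0 0; 0 0 40 0 0 0 0"

```text
time_s: 32.38
position: [0.4057, -0.1333, 0.2469]
tool_rot: [[-0.999, 0.054, 0.001], [0.054, 0.999, -0.001], [-0.001, -0.001, -1.0]]
ft_force: [1.5, 0.3, 0.4]
grip_width: 0.0226
gripper_force: 39.4
```

Call:
servo_tool:
  deltas: "0 0 40 0 0 0 0; 0 0 40 0 0 0 0; 0 0 40 0 0 0 0; 0 0 40 0 0 0 0; 0 0 40 0 0 0 0; 0 0 40 0 0 0 0; 0 0 40 0 0 0 0; 0 0 40 0 0 0 0"

```text
time_s: 33.05
position: [0.4217, 0.1897, 0.2465]
tool_rot: [[-0.999, 0.045, 0.001], [0.045, 0.999, -0.001], [-0.001, -0.001, -1.0]]
ft_force: [1.4, -1.1, 0.1]
grip_width: 0.0231
gripper_force: 39.4
```

Call:
servo_tool:
  deltas: "0 0 15 0 0 0 -0.1; 0 0 0 0 0 0 -0.1; 0 0 0 0 0 -0.112 0; 0 0 0 0 0 -0.112 0; 0 0 0 0 0 -0.112 0; 0 0 0 0 0 -0.112 0; 0 0 0 0 0 -0.112 0; 0 0 0 0 0 -0.112 0"

```text
time_s: 33.72
position: [0.4225, 0.2027, 0.2471]
tool_rot: [[-0.769, -0.154, 0.621], [-0.121, 0.988, 0.096], [-0.628, -0.001, -0.778]]
ft_force: [1.0, 0.3, 0.1]
grip_width: 0.0224
gripper_force: 39.4
```

Call:
servo_tool:
  deltas: "0 0 0 0 0 -0.112 0; 0 0 0 0 0 0 0; 0 0 0 0 0 0 0; 0 0 0 0 0 0 0"

```text
time_s: 34.05
position: [0.4237, 0.2026, 0.247]
tool_rot: [[-0.701, -0.153, 0.697], [-0.11, 0.988, 0.107], [-0.705, -0.001, -0.709]]
ft_force: [0.3, -0.1, -0.7]
grip_width: 0.0224
gripper_force: 39.4
```

```bash
cat > t.py <<'E'
from h import *
s=env.observe();R=s["tool_rot"];t=s["position"]
e=t+R@np.array([-56.4,-.3,-2.1])/1000
print("tip in eye frame mm",(R.T@(np.array([.458,.356,.234])-e)*1000).round(1),t.round(4),R.round(3).tolist(),s["ft_force"].round(1))
E
python3 t.py
```

```text
tip in eye frame mm [ 24.7 146.6  51.6] [0.4237 0.2026 0.247 ] [[-0.701, -0.153, 0.697], [-0.11, 0.988, 0.107], [-0.705, -0.001, -0.709]] [ 0.3 -0.1 -0.7]
```

Call:
servo_tool:
  deltas: "0 6.2 36 4 0 0 0; 0 6.2 36 4 0 0 0; 0 6.2 36 4 0 0 0; 0 6.2 36 4 0 0 0; 0 0 0 0 0 0 0; 0 0 0 0 0 0 0; 0 0 0 0 0 0 0; 0 0 0 0 0 0 0"

```text
time_s: 34.72
position: [0.4043, 0.2986, 0.2252]
tool_rot: [[-0.707, -0.151, 0.691], [-0.11, 0.988, 0.104], [-0.699, -0.002, -0.715]]
ft_force: [0.1, -0.1, -0.3]
grip_width: 0.0224
gripper_force: 39.5
```

```bash
python3 t.py; python3 - <<'E'
from h import *
p=env.get_image('top');q=env.get_image('scene')
a=p["img"][170:250,70:170];b=q["img"][60:180,230:350]
cv2.imwrite("pics/k.png",np.hstack([cv2.resize(a,(400,400),interpolation=2),cv2.resize(b,(400,400),interpolation=2)])[:,:,::-1])
E
```

```text
tip in eye frame mm [ 6.  48.9 38.9] [0.4043 0.2986 0.2252] [[-0.707, -0.151, 0.691], [-0.11, 0.988, 0.104], [-0.699, -0.002, -0.715]] [ 0.1 -0.1 -0.3]
```

View pics/k.png

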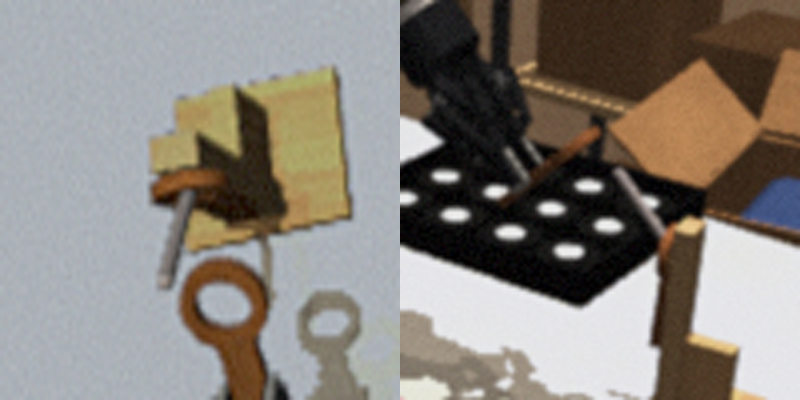

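The peg tip shows at (110.8,226.6), matching my tip estimate to within 1 px. Finish the sideways move, check, then slide on.

Call:
servo_tool:
  deltas: "0 3 17 0 0 0 0; 0 3 17 0 0 0 0; 0 0 14 0 0 0 0; 0 0 0 0 0 0 0; 0 0 0 0 0 0 0; 0 0 0 0 0 0 0"

```text
time_s: 35.32
position: [0.3922, 0.3453, 0.2205]
tool_rot: [[-0.707, -0.152, 0.691], [-0.11, 0.988, 0.105], [-0.699, -0.002, -0.715]]
ft_force: [-0.4, 0.6, -1.9]
grip_width: 0.0227
gripper_force: 39.6
```

```bash
python3 t.py
```

```text
tip in eye frame mm [-0.7  0.8 39.1] [0.3922 0.3453 0.2205] [[-0.707, -0.152, 0.691], [-0.11, 0.988, 0.105], [-0.699, -0.002, -0.715]] [-0.4  0.6 -1.9]
```

Call:
servo_tool:
  deltas: "0 -0.5 0 15 0 0 0; 0 0 0 15 0 0 0; 0 0 0 10 0 0 0; 0 0 0 10 0 0 0; 0 0 0 10 0 0 0; 0 0 0 10 0 0 0; 0 0 0 0 0 0 0; 0 0 0 0 0 0 0"

```text
time_s: 35.98
position: [0.4408, 0.3534, 0.1704]
tool_rot: [[-0.707, -0.153, 0.691], [-0.111, 0.988, 0.105], [-0.699, -0.002, -0.716]]
ft_force: [0.1, 0.5, -1.4]
grip_width: 0.0226
gripper_force: 39.6
```

Call:
servo_tool:
  deltas: "0 0 0 8 0 0 0; 0 0 0 8 0 0 0; 0 0 0 0 0 0 0; 0 0 0 0 0 0 0"

```text
time_s: 36.32
position: [0.4518, 0.3553, 0.1589]
tool_rot: [[-0.707, -0.153, 0.691], [-0.111, 0.988, 0.106], [-0.699, -0.002, -0.715]]
ft_force: [0.2, -0.4, -0.1]
grip_width: 0.0225
gripper_force: 39.6
```

```bash
python3 t.py; python3 - <<'E'
from h import *
p=env.get_image('top');q=env.get_image('scene')
a=p["img"][170:250,70:170];b=q["img"][60:180,230:350]
cv2.imwrite("pics/l.png",np.hstack([cv2.resize(a,(400,400),interpolation=2),cv2.resize(b,(400,400),interpolation=2)])[:,:,::-1])
E
```

```text
tip in eye frame mm [ -0.5  -0.1 -47.3] [0.4518 0.3553 0.1589] [[-0.707, -0.153, 0.691], [-0.111, 0.988, 0.106], [-0.699, -0.002, -0.715]] [ 0.2 -0.4 -0.1]
```

View pics/l.png

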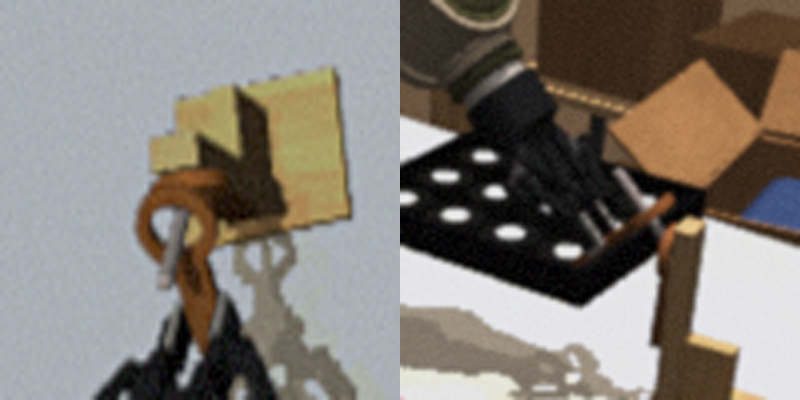

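The peg passes through the second eye, so I'll release, back off and check.

Call:
servo_tool:
  deltas: "0.3 0 0 0 0 0 0; 0.6 0 0 0 0 0 0; 0.6 0 0 0 0 0 0; 0.6 0 0 0 0 0 0; 0.6 0 0 0 0 0 0; 0.6 0 0 -10 0 0 0; 0.6 0 0 -20 0 0 0; 0.6 0 0 -30 0 0 0"

```text
time_s: 37.08
position: [0.4102, 0.3486, 0.2012]
tool_rot: [[-0.708, -0.152, 0.689], [-0.111, 0.988, 0.104], [-0.697, -0.003, -0.717]]
ft_force: [-1.1, -0.4, -0.3]
grip_width: 0.0512
gripper_force: 0.0
```

Call:
servo_tool:
  deltas: "0.6 0 0 -40 0 0 0; 0.6 0 0 -20 0 0 0; 0.6 0 -35 0 0 0 0; 0.6 0 -35 0 0 0 0; 0.6 0 -35 0 0 0 0; 0.6 0 -35 0 0 0 0; 0.6 0 0 0 0 0 0; 0.6 0 0 0 0 0 0"

```text
time_s: 37.75
position: [0.3878, 0.2211, 0.245]
tool_rot: [[-0.71, -0.151, 0.688], [-0.109, 0.989, 0.105], [-0.696, -0.001, -0.718]]
ft_force: [0.1, 0.4, 1.4]
grip_width: 0.0511
gripper_force: 0.0
```

```bash
python3 - <<'E'
from h import *
p=env.get_image('top');q=env.get_image('scene');P,G=find(p);print(P,G)
W=cloud(p);z=W[...,2]
for s in [(.617,.037),(.625,-.046),(.7085,-.038)]:
    k=(z>.022)&(z<.045)&(np.hypot(W[...,0]-s[0],W[...,1]-s[1])<.045);print(s,k.sum(),W[k].mean(0).round(4))
k=(z>.136)&(z<.16)&(np.hypot(W[...,0]-.502,W[...,1]+.364)<.02);print(np.median(W[k],0))
a=p["img"][110:270,80:280];b=q["img"][80:220,220:420]
cv2.imwrite("pics/m.png",np.hstack([cv2.resize(a,(400,400),interpolation=2),cv2.resize(b,(400,400),interpolation=2)])[:,:,::-1]);print(env.observe()["position"])
E
```

```text
[] []
(0.617, 0.037) 266 [0.6183 0.0369 0.0296]
(0.625, -0.046) 268 [ 0.627  -0.0463  0.0296]
(0.7085, -0.038) 261 [ 0.7101 -0.0377  0.0297]
[ 0.50183216 -0.36357545  0.14307693]
[0.38755656 0.2226018  0.2447687 ]
```

View pics/m.png

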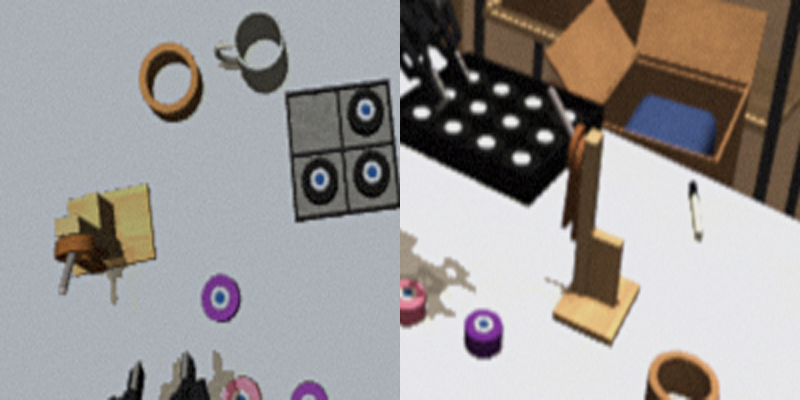

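Both tags hang on the peg, all three pucks are in the tray, the button is up, and the bystanders are untouched. Handing in.

Call:
servo_tool:
  deltas: "0.6 0 0 0 0 0 0; 0.6 0 0 0 0 0 0; 0.6 0 0 0 0 0 0; 0.6 0 0 0 0 0 0; 0.6 0 0 0 0 0 0; 0.6 0 0 0 0 0 0; 0.6 0 0 0 0 0 0; 0.6 0 0 0 0 0 0"

```text
time_s: 38.52
position: [0.3875, 0.2222, 0.2446]
tool_rot: [[-0.71, -0.155, 0.687], [-0.112, 0.988, 0.107], [-0.696, -0.001, -0.718]]
ft_force: [-0.6, 0.1, 1.0]
grip_width: 0.0512
gripper_force: 0.0
```

```bash
python3 -c "
from rig import env
print(env.close_job())"
```

```text
the job is handed in; nothing more can be done
None
```

The job is handed in after 38.5 s: three pucks lie flat in separate compartments, the printer button was then pressed fully down and came back up, and both tags in the scene hang on the peg; no verdict came back.

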